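# Secure the hatch and seat the water filter's bayonet collar

## Robot

A 6-joint arm with a two-finger parallel gripper is mounted at the origin on a cart in front of the work surface, level with it; the furniture and walls round the work are solid. World frame = base frame: x ahead of the robot, y to its left, z up, the work surface at z = 0. Lengths are in m, angles in rad, forces in N, time in s.
With the tool pointing down it reaches from about 0.375 to 0.925 m from the base axis. Payload 5.7 kg.
Tool frame: the origin (TCP) lies on the front face of the gripper's body, between the roots of the fingers; the fingertips stand 80 mm ahead of it and the grasp point (between the pads) lies 61 mm ahead of it; z points along the fingers, x is the direction in which the jaws open and shut, and the axes are right-handed (so a half turn about z gives the same grasp; the last joint's range is limited). The gripper opens to 88 mm and grips with 3 to 60 N. Pads are 20 mm wide; open, the fingers measure 115 mm over their backs; the gripper's body (75 mm by 178 mm) begins 61 mm behind the grasp point.
Start: joints at [-1.397, 0.359, 1.51, -0, 1.272, -0.115], TCP at [0.171, -0.575, 0.303] pointing down, gripper open.
Joint ranges: [-2.97, 2.97], [-1.01, 2.36], [0.21, 2.38], [-0.96, 4.11], [0.2, 2.71], [-2.98, 2.98]. Speed limits (rad/s): [2.39, 2.39, 3.14, 3.14, 3.14, 3.14].

## Interface

Orientations are given as a unit quaternion [w, x, y, z].
In Python, from workcell import r gives the robot as it stands. The module is installed in compiled form; this text tells all that it offers.
- The arm moves only by the tool jog_arm, never from a script. Its argument "series" is a list that holds one entry, the list of rows, each a list of 7 numbers: the shift along the tool's x, y, z in cm, then the turn, a rotation vector about the tool's x, y, z in degrees, then the opening, from 0 (shut) to 1 (fully open). In form: [[[x, y, z, rx, ry, rz, jaw], ...]]. A call has 1 to 20 rows; each row shifts and turns the commanded pose from where the row before left it, along the tool's axes as they then stand; what a row does not reach is not made up. A row lasts 1/10 s, in which the tool goes at most 50 mm and 8.59 degrees, less where a joint would pass 70% of its speed; a pose out of reach is approached as far as the arm can. A call with a gripper value outside its range is refused whole. The fingers move at their own pace and stop on an object; the grip force is fixed at half the most. Time passes only in rows, so rows that do not move let the fingers close. It gives the time, the measured TCP pose, the force and the opening at its end, in the units of the state.
- r.sense(): the state, without advancing time (a new reading comes with each control period).
- r.camera(name): name is "side" or "top"; returns the picture (420x560x3 uint8, blue, green, red); there is no depth.
- r.get_calibration(name): a dict with "K" (3x3 intrinsics, pixels), "k1" (the pictures are not rectified: a ray, as slopes to the right and down, at radius r is drawn at 1 + k1 r^2 times it, then the intrinsics apply), "position" and "attitude" of the camera in the world. Camera axes: x right, y down, z forward; pixel columns grow to the right and rows downward; lengths in m; the calibration is good to about 2 mm. A picture is of the moment at which its call begins. get_calibration takes no time and is no camera call.
- r.close_job(): hands the job in, once; it reports no verdict.
The state is a dict: "time_s": time; "q": joint angles; "dq": joint speeds; "joint_torque": joint torques, N m; "eef_pos": TCP position; "orientation": TCP orientation; "wrist_force": force on the tool from outside, world axes, zero at the start; "moment": the same for the moment, N m; "width": finger opening in m.
Only numpy, scipy, OpenCV 4.12 (cv2) and the standard library are available. Lean on these libraries where they do the work, as an engineer would, in place of code of your own. Each camera call takes 0.05 s, during which the arm holds its last target.

## Task

Make the bar's water filter ready for use: first turn the steel turnbutton fully across the closed hatch so that the hatch is secured. Then turn the knurled collar on the filter's drum until its hidden keyways drop over the pins inside, press it fully home against its spring, and finish while still holding it pressed down there. Do not let go at the end, and leave the wine stopper, the jigger and the tumbler where they stand.

Things in the scene. Friction and masses are not known exactly. Their poses are not given: they have to be found in the camera images.
- filter_unit: water filter, fixed to the worktop: white plinth 140 (its x) by 245 mm (its y), top 26 mm above the worktop. Origin: centre of the underside; z up. At x=0, y=-70 mm a white drum, radius 36 mm, top at 46 mm, with a black sprung seal ring, radius 31 mm, rising out of it to 56 mm; an outlet stub points to +x. The turnbutton pivots at x=-45, y=70 mm.
- hatch (a point): middle of the hatch lid's top face, 29 mm above the worktop, at x=15, y=70 mm of the filter unit. The lid, 77 mm along x by 93 mm along y, is shut and cannot move; its near edge lies at x=-24 mm of the unit.
- collar: loose steel collar, a deep cap with closed top, upper half knurled: diameter 59 mm, height 62 mm, 0.1 to 0.2 kg. Origin: centre of the lower rim, z up. It sits on a spigot on the drum's axis with 1 mm play. Three hidden keyways inside, 120 degrees apart; the spigot has three pins, at an unknown angle, new each time. At the start it rides on the pins, rim 68 mm above the worktop.
- collar_top (a point): centre of the collar's top face, 62 mm over its rim. Turn either way: at most a third of a turn is needed (regrasp if the wrist lacks range), at least 0.3 rad. When keyways and pins agree within about 0.1 rad the collar sinks, by its weight or a light push, until its rim is at 56 mm on the seal ring. Otherwise it stays above about 67 mm. If it binds, let go and regrasp.
- drum_top (a point): point on the common axis of collar, spigot and drum, at the drum's top, 46 mm above the worktop: where the centre of the collar's rim lies when home (hard stop). From 56 mm down the seal ring's spring pushes back with 3 N at first and 9 N at the stop; let go, the collar springs up to 56 mm.
- turnbutton_grip (a point): middle of the steel turnbutton's upright grip fin, on its vertical pivot, 49 mm above the worktop. The fin is 9 mm thick, 36 mm long, from 35 to 57 mm above the worktop, on a flat bar 16 mm wide that reaches 36 mm one way and 16 mm the other, upper face at 35 mm. y axis: along fin and bar to the long end; z up.
- turnbutton (a joint): angle of the turnbutton, rad, 0 to 1.57, growing clockwise seen from above. 0: bar beside the hatch along the unit's +y (open); 1.57 (end stop): long end across the hatch's edge, along the unit's +x (secured). It stays where it is left; about 0.03 N m turns it.
- wine_stopper: steel wine stopper standing on its ball, 37 mm across, 73 mm high, bystander; origin under its centre
- jigger: steel double jigger, 44 mm across, 88 mm high, bystander; origin under its centre
- tumbler: greenish glass tumbler, 84 mm across, 106 mm high, bystander; origin under its centre
Things that resemble listed ones, but are neither listed nor needed, are in the scene too. Leave any yellow look-alike of the collar alone.

How it is judged:
By the outcome, as a careful person would: the job done as asked, in the order asked, and still so for the second after the job is handed in, while the arm keeps its last pose, push and grip.
It also fails if it takes over 72 s, if anything falls off the work surface, if the arm or the gripper's body presses on something with over 40 N, if the wrist force passes 120 N, or if a joint passes its speed limit or range.

## Working session

There is one attempt and no reset: what is moved stays moved. The work goes in short steps, Python scripts to look and compute and a tool call to move; the robot and the scene stay as the last step left them, time stands still between calls to the robot, and variables do not carry over. Pictures are saved under pics/ and viewed, and the job is handed in when it is done.

Besides the shell and the picture viewer there is one more tool, called after "Call:" as name([rows], argument=value, ...), one row to a line, values as JSON. jog_arm: Moves the arm, as the interface text tells. Its arguments: {"type":"object","properties":{"series":{"type":"array"}},"required":["series"]}

```bash
mkdir -p pics
python3 - <<'E'
from workcell import r
import cv2
for n in("top","side"):
    c=r.get_calibration(n);print(n,c)
    cv2.imwrite(f"pics/{n}0.png",r.camera(n))
print(r.sense())
E
```

```text
top {'K': array([[389.64300746,   0.        , 272.81927382],
       [  0.        , 389.64300746, 209.93897764],
       [  0.        ,   0.        ,   1.        ]]), 'k1': -0.07237254835047759, 'position': array([ 0.32845986, -0.01992841,  1.32441988]), 'attitude': array([ 0.04710968, -0.70328405,  0.70812397, -0.04162531])}
side {'K': array([[381.35602513,   0.        , 282.02447324],
       [  0.        , 381.35602513, 209.21335548],
       [  0.        ,   0.        ,   1.        ]]), 'k1': -0.0926481097585331, 'position': array([-0.00243861,  0.95661219,  0.50099875]), 'attitude': array([ 0.12270482, -0.19783731,  0.79386838, -0.56176233])}
{'time_s': 0.1, 'q': array([-1.39709806e+00,  3.59438160e-01,  1.51129410e+00,  1.34192085e-05,
        1.27252521e+00, -1.15108399e-01]), 'dq': array([ 4.05585132e-04, -1.59295429e-03, -4.30268701e-03,  1.19483444e-03,
       -6.32557854e-05, -4.95668133e-04]), 'joint_torque': array([ 8.42774280e-04, -5.16356170e+01, -2.71406472e+01,  6.75327354e-02,
        2.76824052e-02, -3.62173387e-05]), 'eef_pos': array([ 0.17079248, -0.57467343,  0.30190192]), 'orientation': array([-5.75772905e-04,  8.01499794e-01, -5.97994471e-01, -6.01190424e-04]), 'wrist_force': array([ 0.13691047, -1.00447725, -0.53134765]), 'moment': array([0.04027621, 0.03510659, 0.00520894]), 'width': 0.08783678555143615}
```

View pics/top0.png

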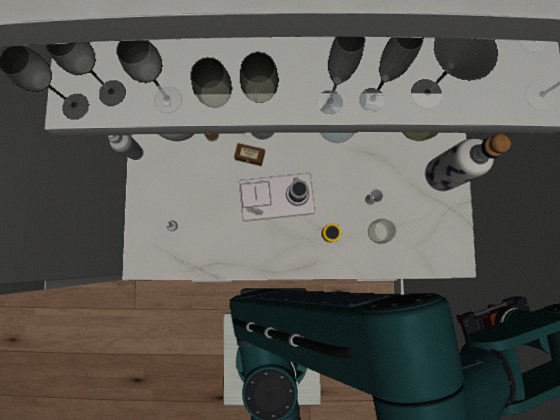

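View pics/side0.png

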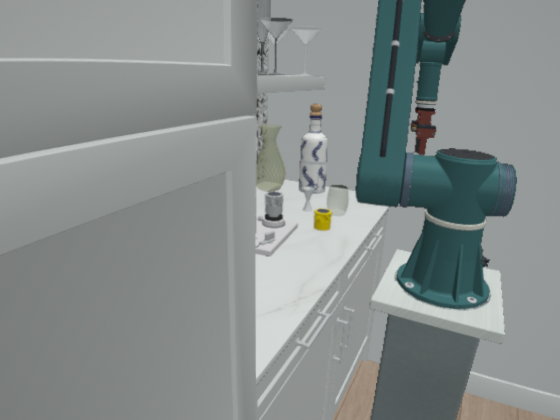

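```bash
cat > h.py <<'E'
import numpy as np,cv2
from scipy.spatial.transform import Rotation as R
from workcell import r
def cal(n):
    c=r.get_calibration(n);a=c['attitude'];return c['K'],c['k1'],np.array(c['position']),R.from_quat([a[1],a[2],a[3],a[0]]).as_matrix()
def ray(n,u,v):
    K,k,p,M=cal(n)
    d=cv2.undistortPoints(np.array([[[u,v]]],float),K,np.array([k,0,0,0.]),None,None,None,)[0,0]
    return p,M@np.array([d[0],d[1],1])
def onz(n,u,v,z):
    p,d=ray(n,u,v);return p+d*(z-p[2])/d[2]
def proj(n,X):
    K,k,p,M=cal(n);c=M.T@(np.array(X)-p);s=c[:2]/c[2];s=s*(1+k*(s@s));return K[:2,:2]@s+K[:2,2]
def crop(n,img,x0,y0,x1,y1,f,name):
    cv2.imwrite(f"pics/{name}.png",cv2.resize(img[y0:y1,x0:x1],None,fx=f,fy=f,interpolation=cv2.INTER_CUBIC))
E
python3 - <<'E'
from h import *
t=cv2.imread("pics/top0.png");s=cv2.imread("pics/side0.png")
crop("top",t,230,160,330,235,8,"t1");crop("side",s,220,170,340,260,6,"s1")
for u,v,z in[(240,181,.026),(310,173,.026),(315,213,.026),(245,220,.026)]:print(onz("top",u,v,z))
E
```

```text
[0.59228763 0.10047253 0.026     ]
[ 0.61811048 -0.13762956  0.026     ]
[ 0.48100962 -0.15182942  0.026     ]
[0.45910899 0.08308801 0.026     ]
```

View pics/t1.png

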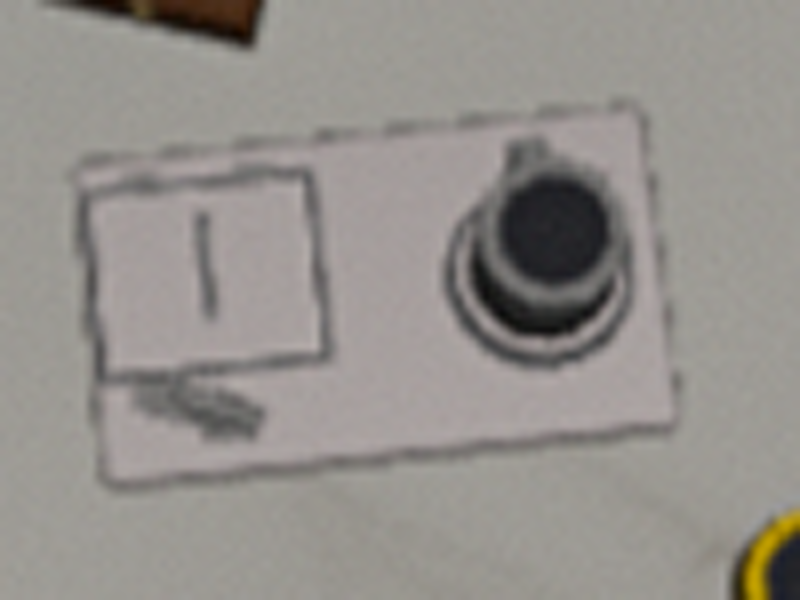

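View pics/s1.png

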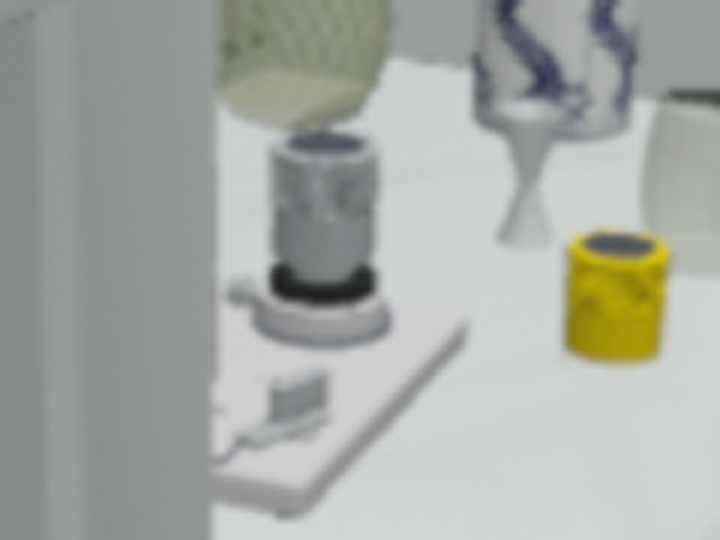

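```bash
cat >> h.py <<'E'
def cz(n,X,Y,x0,y0,f,z): return onz(n,x0+(X+.5)/f-.5,y0+(Y+.5)/f-.5,z)
E
python3 - <<'E'
from h import *
P=[cz("top",*c,230,160,8,.026) for c in[(75,165),(640,100),(678,425),(105,487)]]
for p in P:print(p.round(4))
Y=(P[0]+P[3]-P[1]-P[2])/2;X=(P[0]+P[1]-P[2]-P[3])/2
print(np.linalg.norm(Y),np.linalg.norm(X),np.arctan2(-Y[0],Y[1]),np.arctan2(X[1],X[0]))
yaw=(np.arctan2(-Y[0],Y[1])*2+np.arctan2(X[1],X[0]))/3
c=sum(P)/4;M=R.from_euler('z',yaw).as_matrix()
w=lambda x,y,z:np.r_[(c+M@[x,y,0])[:2],z]
print("yaw",yaw,"drum",w(0,-.07,.13),"pivot",w(-.045,.07,.049))
print("collar from top px",cz("top",555,230,230,160,8,.13))
L=cz("top",140,397,230,160,8,.035);S=cz("top",262,425,230,160,8,.05);print("bar",L,S)
for q in [w(0,-.07,.13),w(-.045,.07,.057)]:
  for n,x0,y0,f in(("top",230,160,8),("side",220,170,6)):
    u=proj(n,q);print(n,u,((u-[x0,y0]+.5)*f-.5))
# side rim top ellipse centre
print("seg: side ray for collar top", cz("side",325,146,220,170,6,.13))
# shelf front edge
t=cv2.imread("pics/top0.png");cv2.imwrite("pics/shelf.png",cv2.resize(t[20:180],None,fx=1.4,fy=1.4))
# fin contour by darkness
g=cv2.cvtColor(t,cv2.COLOR_BGR2GRAY)[205:218,243:266];print(g)
E
```

```text
[0.5951 0.1041 0.026 ]
[ 0.6214 -0.1362  0.026 ]
[ 0.4821 -0.1495  0.026 ]
[0.4577 0.0908 0.026 ]
0.24167672905311197 0.139006483832232 0.10496293717726621 0.09580908378588324
yaw 0.10191165271347187 drum [ 0.54619186 -0.09233619  0.13      ] pivot [0.4871824  0.04235933 0.049     ]
collar from top px [ 0.54650091 -0.09282735  0.13      ]
bar [0.49443318 0.07556769 0.035     ] [0.48050343 0.024139   0.05      ]
top [298.78120133 188.41143923] [553.74961066 230.79151386]
side [274.25561728 193.03836932] [328.03370368 140.73021592]
top [256.67848744 210.45317196] [216.92789953 407.12537566]
side [269.99636852 231.43650894] [302.47821112 371.11905361]
seg: side ray for collar top [ 0.54313844 -0.08311241  0.13      ]
[[138 166 162 163 164 167 166 165 165 151 137 130 122 125 120 121 124 128
  120 118 112 104 107]
 [122 136 128 123 117 121 121 116 125 115 109 110 100 111 105 121 130 133
  136 142 143 144 151]
 [110 113 107 110  98  93  93  93 107  99 119 142 141 148 151 158 166 164
  165 162 162 163 164]
 [139 145 145 133 118 116 113 114 105 102 116 125 132 141 134 151 164 166
  167 163 1
[... 185 characters left out ...]
131 143 156 164 163]
 [154 163 162 151 144 126 111 113 116 105  92  87  86  94 110 111 111 109
  104 105 146 159 164]
 [156 163 163 164 164 149 145 144 130 125 113  94  90  88  87  86  90 105
  109 115 148 164 162]
 [156 165 161 161 163 162 164 165 153 153 150 139 112  92  89  97  93  94
   97 132 159 164 163]
 [156 164 162 163 161 165 162 162 164 165 164 161 126 113 114 117 122 118
  110 146 164 164 159]
 [151 163 162 161 161 160 163 163 164 164 164 165 150 147 147 145 154 153
  148 158 162 163 164]
 [146 164 162 164 161 164 162 163 163 164 163 162 165 165 167 167 166 165
  164 166 167 166 166]
 [142 161 165 163 162 165 162 165 162 165 164 167 167 166 164 164 163 158
  157 156 155 156 154]]
```

Run:
```python
from h import *
s=cv2.imread("pics/side0.png");t=cv2.imread("pics/top0.png")
crop("side",s,250,220,285,250,20,"s2");crop("top",t,240,200,270,222,24,"t2")
w=lambda z,th,d:np.r_[np.array([.4872,.0424])+d*np.array([np.sin(th-.102),np.cos(th-.102)]),z]
for th in(.2,.35,.5):
  for n,x0,y0,f in(("top",240,200,24),("side",250,220,20)):
    print(th,n,[((proj(n,q)-[x0,y0]+.5)*f).round() for q in(w(.057,th,.018),w(.057,th,-.018),w(.035,th,.036),w(.035,th,-.016))])
# bar/fin axis from top mask
```

```text
0.2 top [array([281., 251.]), array([543., 275.]), array([162., 259.]), array([534., 293.])]
0.2 side [array([340., 278.]), array([477., 201.]), array([268., 457.]), array([467., 340.])]
0.35 top [array([284., 232.]), array([540., 294.]), array([169., 221.]), array([531., 310.])]
0.35 side [array([326., 273.]), array([492., 205.]), array([239., 447.]), array([480., 344.])]
0.5 top [array([291., 213.]), array([534., 313.]), array([181., 185.]), array([526., 326.])]
0.5 side [array([313., 268.]), array([504., 210.]), array([214., 436.]), array([491., 349.])]
```

View pics/s2.png

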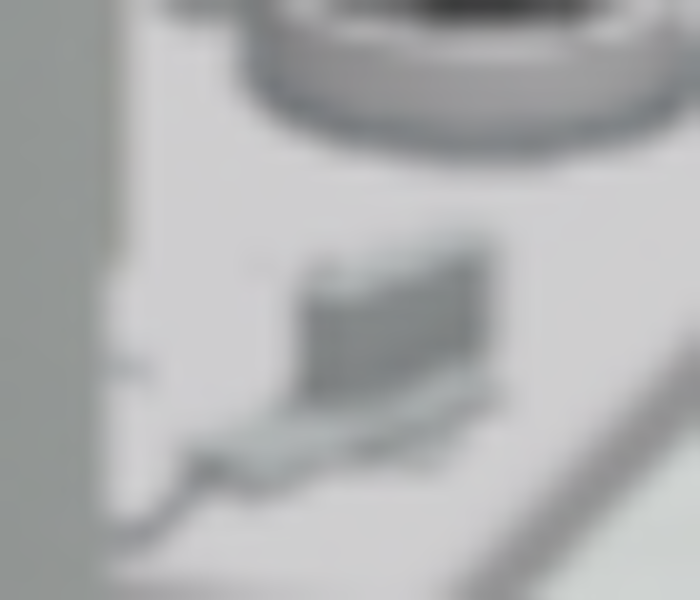

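View pics/t2.png

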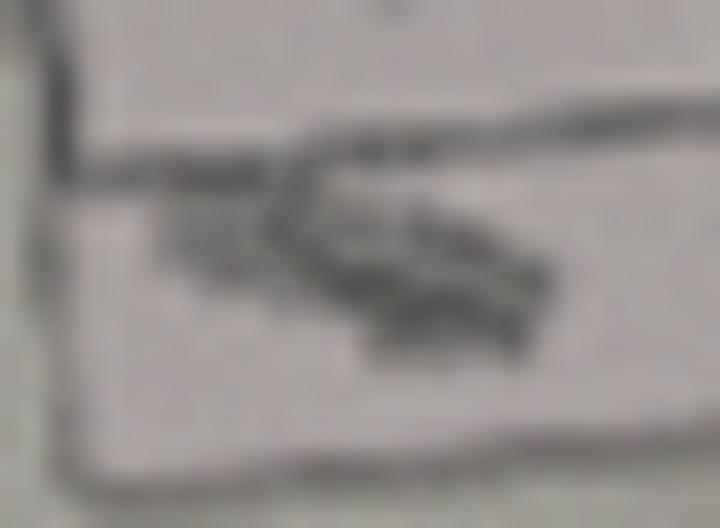

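View pics/shelf.png

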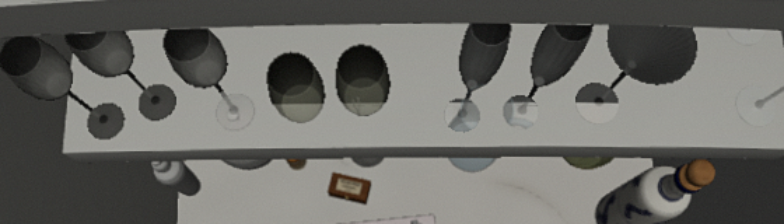

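Run:
```python
from h import *
for z in(0.3,.4,.5,.6,.7):print(z,onz("top",290,132,z),onz("top",46,130,z), [proj("side",onz("top",u,132,z)).round() for u in(290,460,540)])
```

```text
0.3 [ 0.67162492 -0.06057682  0.3       ] [0.68966139 0.62560117 0.3       ] [array([236., 138.]), array([298., 124.]), array([318., 119.])]
0.4 [ 0.63812644 -0.05660887  0.4       ] [0.65440226 0.56258701 0.4       ] [array([244., 107.]), array([301., 100.]), array([320.,  98.])]
0.5 [ 0.60462797 -0.05264093  0.5       ] [0.61914313 0.49957285 0.5       ] [array([253.,  73.]), array([305.,  74.]), array([322.,  75.])]
0.6 [ 0.57112949 -0.04867299  0.6       ] [0.583884   0.43655869 0.6       ] [array([263.,  37.]), array([309.,  46.]), array([325.,  49.])]
0.7 [ 0.53763101 -0.04470504  0.7       ] [0.54862487 0.37354453 0.7       ] [array([273.,  -2.]), array([314.,  13.]), array([328.,  19.])]
```

Call:
jog_arm([
  [[-3.13,-2.99,0,0,0,0,1],[-3.13,-2.99,0,0,0,0,1],[-3.13,-2.99,0,0,0,0,1],[-3.13,-2.99,0,0,0,0,1],[-3.13,-2.99,0,0,0,0,1],[-3.13,-2.99,0,0,0,0,1],[-3.13,-2.99,0,0,0,0,1],[-3.13,-2.99,0,0,0,0,1],[-3.13,-2.99,0,0,0,0,1],[-3.13,-2.99,0,0,0,0,1],[-3.13,-2.99,0,0,0,0,1],[-3.13,-2.99,0,0,0,0,1],[-3.13,-2.99,0,0,0,0,1],[-3.13,-2.99,0,0,0,0,1],[-3.13,-2.99,0,0,0,0,1],[-3.13,-2.99,0,0,0,0,1],[0,0,0,0,0,0,1],[0,0,0,0,0,0,1]],
])

```text
time_s: 1.9
eef_pos: [0.4865, 0.0418, 0.3022]
orientation: [0.001, 0.802, -0.597, -0.0]
wrist_force: [0.0, 0.6, -0.0]
width: 0.0877
```

```bash
cat >> h.py <<'E'
def go(x,y,z,phi):
    s=r.sense();o=s['orientation'];Rm=R.from_quat([o[1],o[2],o[3],o[0]]).as_matrix()
    print('t',s['time_s'],'pos',s['eef_pos'].round(4),'phi',np.arctan2(Rm[1,0],Rm[0,0]).round(4),'zax',Rm[:,2].round(4),'F',s['wrist_force'].round(2),'M',s['moment'].round(3),'w',round(s['width'],4),'q',s['q'].round(3))
    d=Rm.T@(np.array([x,y,z])-s['eef_pos']);c,sn=np.cos(phi),np.sin(phi)
    T=np.array([[c,sn,0],[sn,-c,0],[0,0,-1.]]);rv=R.from_matrix(Rm.T@T).as_rotvec(degrees=True)
    print('shift cm',(d*100).round(2),'rot deg',rv.round(2))
E
python3 -c "
from h import *
go(.4872,.0424,.20,-.317)"
```

```text
t 1.9 pos [0.4865 0.0418 0.3022] phi -1.2793 zax [-1.3e-03 -3.0e-04 -1.0e+00] F [ 0.02  0.62 -0.01] M [0.003 0.021 0.01 ] w 0.0877 q [-0.056  0.199  1.744 -0.     1.2    1.224]
shift cm [-0.03 -0.09 10.22] rot deg [ 7.000e-02  4.000e-02 -5.514e+01]
```

Call:
jog_arm([
  [[0,0,2,0,0,-7.88,1],[0,0,2,0,0,-7.88,1],[0,0,2,0,0,-7.88,1],[0,0,2,0,0,-7.88,1],[0,0,2,0,0,-7.88,1],[0,0,2,0,0,-7.88,1],[0,0,2,0,0,-7.88,1],[0,0,1.2,0,0,0,0.5],[0,0,0,0,0,0,0.5],[0,0,0,0,0,0,0.5]],
])

```text
time_s: 2.9
eef_pos: [0.4867, 0.0405, 0.151]
orientation: [0.0, 0.987, -0.161, -0.0]
wrist_force: [0.1, -0.3, 0.1]
width: 0.0671
```

```bash
python3 -c "
from h import *
go(.4872,.0424,.119,-.317)
t=r.camera('top');s=r.camera('side')
crop('top',t,220,150,320,225,8,'t3');crop('side',s,220,160,340,250,6,'s3')"
```

```text
t 2.9 pos [0.4867 0.0405 0.151 ] phi -0.3229 zax [-3.e-04 -0.e+00 -1.e+00] F [ 0.14 -0.34  0.09] M [-0.    -0.067 -0.07 ] w 0.0671 q [-0.058  0.404  1.91  -0.     0.828  0.264]
shift cm [-0.01 -0.19  3.2 ] rot deg [ 0.01  0.01 -0.34]
```

View pics/s3.png

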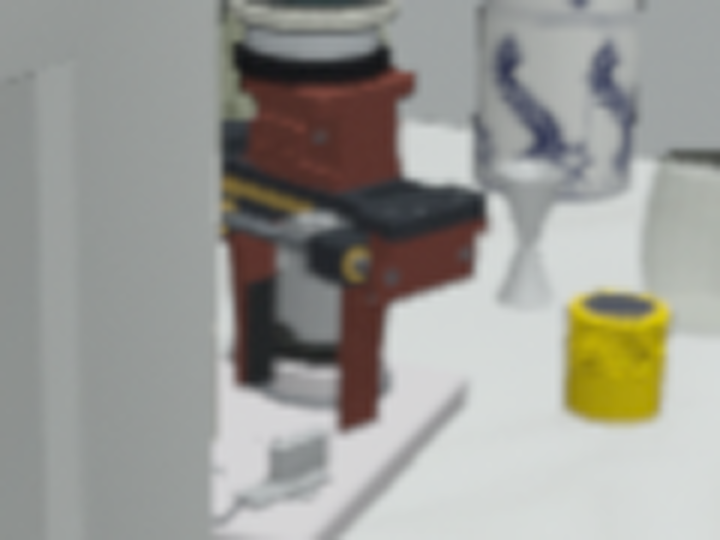

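View pics/t3.png

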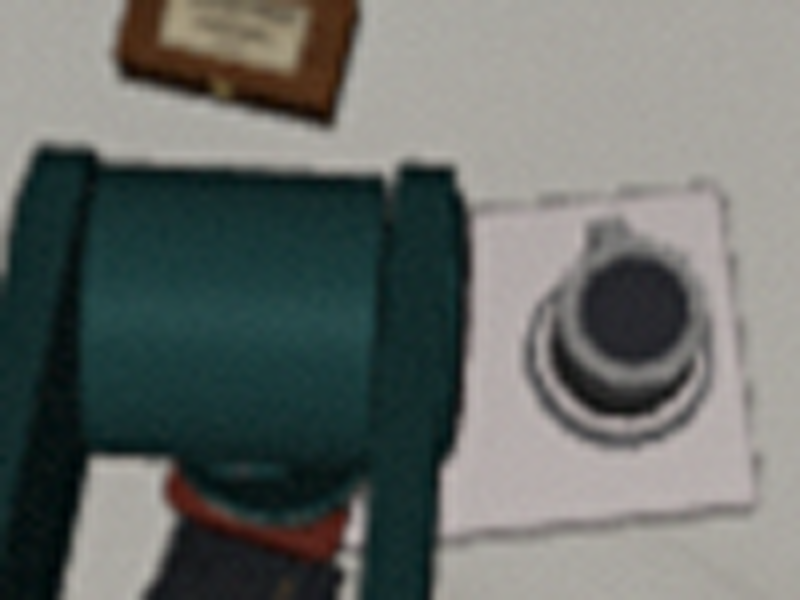

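Call:
jog_arm([
  [[0,-0.2,1.6,0,0,0,0.5],[0,0,1.6,0,0,0,0.5],[0,0,0,0,0,0,0.4],[0,0,0,0,0,0,0]],
])

```text
time_s: 3.4
eef_pos: [0.4877, 0.0431, 0.1193]
orientation: [-0.0, 0.987, -0.159, 0.0]
wrist_force: [-0.3, -0.5, 0.3]
width: 0.0311
```

Call:
jog_arm([
  [[0,0,0,0,0,0,0],[0,0,0,0,0,0,0],[0,0,0,0,0,0,0],[0,0,0,0,0,0,0],[0,0,0,0,0,0,0]],
])

```text
time_s: 3.9
eef_pos: [0.4876, 0.0432, 0.1193]
orientation: [-0.0, 0.987, -0.159, 0.0]
wrist_force: [-1.1, 1.7, 6.1]
width: 0.0087
```

```bash
python3 -c "
from h import *
go(.4872,.0424,.119,-.317)
s=r.camera('side')
crop('side',s,220,160,340,250,6,'s4')"
```

```text
t 3.9 pos [0.4876 0.0432 0.1193] phi -0.3194 zax [ 6.e-04  2.e-04 -1.e+00] F [-1.12  1.66  6.09] M [0.156 0.239 0.047] w 0.0087 q [-0.053  0.459  1.932  0.     0.75   0.266]
shift cm [-0.01  0.09  0.03] rot deg [-0.02 -0.03 -0.14]
```

View pics/s4.png

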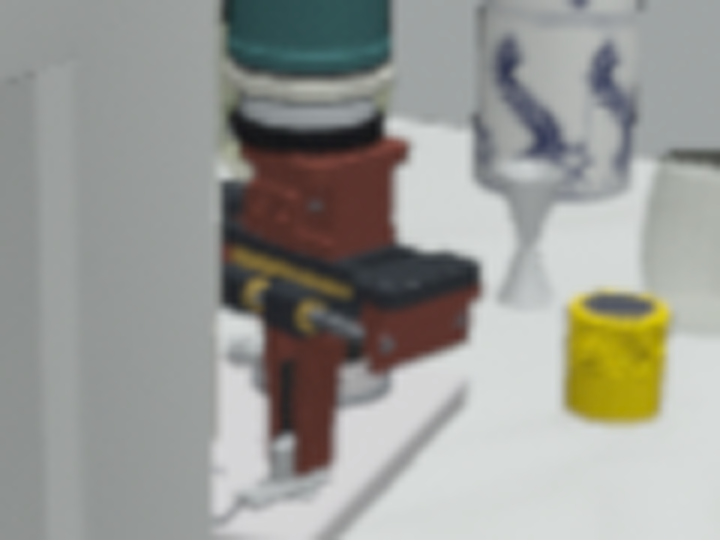

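Call:
jog_arm([
  [[0,0,0,0,0,6,0],[0,0,0,0,0,6,0],[0,0,0,0,0,6,0],[0,0,0,0,0,6,0],[0,0,0,0,0,6,0],[0,0,0,0,0,6,0],[0,0,0,0,0,6,0],[0,0,0,0,0,6,0],[0,0,0,0,0,6,0],[0,0,0,0,0,6,0],[0,0,0,0,0,0,0],[0,0,0,0,0,0,0]],
])

```text
time_s: 5.15
eef_pos: [0.4869, 0.0439, 0.1193]
orientation: [-0.0, 0.775, -0.632, -0.001]
wrist_force: [-2.1, 5.0, 8.0]
width: 0.0085
```

```bash
python3 -c "
from h import *
go(.4872,.0424,.119,-1.469)"
```

```text
t 5.15 pos [0.4869 0.0439 0.1193] phi -1.3674 zax [-8.0e-04  1.5e-03 -1.0e+00] F [-2.06  5.03  7.96] M [ 0.926  0.539 -0.017] w 0.0085 q [-0.052  0.459  1.933  0.002  0.751  1.313]
shift cm [ 0.16 -0.    0.03] rot deg [0.03 0.09 5.82]
```

Call:
jog_arm([
  [[0,0,0,0,0,3,0],[0,0,0,0,0,2,0],[0,0,0,0,0,0,0],[0,0,0,0,0,0,0]],
])

```text
time_s: 5.55
eef_pos: [0.4869, 0.044, 0.1193]
orientation: [-0.0, 0.747, -0.665, -0.001]
wrist_force: [-3.4, 4.5, 8.1]
width: 0.0087
```

```bash
python3 -c "
from h import *
go(.4872,.0424,.119,-1.469)"
```

```text
t 5.55 pos [0.4869 0.044  0.1193] phi -1.4547 zax [-7.0e-04  1.7e-03 -1.0e+00] F [-3.4   4.51  8.1 ] M [ 1.003  0.499 -0.052] w 0.0087 q [-0.052  0.459  1.933  0.002  0.751  1.401]
shift cm [ 0.16 -0.02  0.03] rot deg [0.03 0.1  0.82]
```

Call:
jog_arm([
  [[0,0,0,0,0,1.5,0],[0,0,0,0,0,1,0],[0,0,0,0,0,0,0],[0,0,0,0,0,0,0]],
])

```text
time_s: 5.95
eef_pos: [0.4869, 0.0441, 0.1193]
orientation: [-0.0, 0.733, -0.681, -0.001]
wrist_force: [-2.3, 6.5, 9.2]
width: 0.009
```

```bash
python3 -c "
from h import *
go(.4872,.0424,.119,-1.469)"
```

```text
t 5.95 pos [0.4869 0.0441 0.1193] phi -1.4972 zax [-7.0e-04  1.5e-03 -1.0e+00] F [-2.28  6.53  9.18] M [1.107 0.56  0.427] w 0.009 q [-0.052  0.459  1.933  0.002  0.751  1.444]
shift cm [ 0.17 -0.02  0.03] rot deg [ 0.03  0.09 -1.61]
```

Call:
jog_arm([
  [[0,0,0,0,0,2,0],[0,0,0,0,0,0,0],[0,0,0,0,0,0,0]],
])

```text
time_s: 6.25
eef_pos: [0.4869, 0.0441, 0.1193]
orientation: [-0.0, 0.721, -0.693, -0.001]
wrist_force: [-2.4, 6.4, 8.5]
width: 0.0096
```

```bash
python3 -c "
from h import *
go(.4872,.0424,.119,-1.469)"
```

```text
t 6.25 pos [0.4869 0.0441 0.1193] phi -1.5315 zax [-7.0e-04  1.4e-03 -1.0e+00] F [-2.36  6.39  8.54] M [1.109 0.485 0.571] w 0.0096 q [-0.052  0.459  1.933  0.002  0.751  1.478]
shift cm [ 0.17 -0.03  0.03] rot deg [ 0.04  0.08 -3.58]
```

Call:
jog_arm([
  [[0,0,0,0,0,0,0.5],[0,0,0,0,0,0,0.5],[0,0,0,0,0,0,0.5],[0,0,-2,0,0,0,0.5],[0,0,-3,0,0,0,1],[0,0,-3,0,0,0,1],[0,0,-3,0,0,0,1],[0,0,0,0,0,0,1],[0,0,0,0,0,0,1]],
])

```text
time_s: 7.15
eef_pos: [0.4878, 0.0429, 0.2291]
orientation: [-0.001, 0.721, -0.693, 0.001]
wrist_force: [0.5, -0.1, -1.1]
width: 0.0776
```

```bash
python3 -c "
from h import *
go(.5463,-.092,.23,-1.469)
s=r.camera('side')
crop('side',s,220,160,340,250,6,'s5')"
```

```text
t 7.15 pos [0.4878 0.0429 0.2291] phi -1.5325 zax [ 1.6e-03 -1.0e-04 -1.0e+00] F [ 0.49 -0.09 -1.15] M [ 0.066 -0.015 -0.004] w 0.0776 q [-0.053  0.287  1.833  0.     1.02   1.479]
shift cm [13.71 -5.33 -0.08] rot deg [-0.09 -0.01 -3.64]
```

View pics/s5.png

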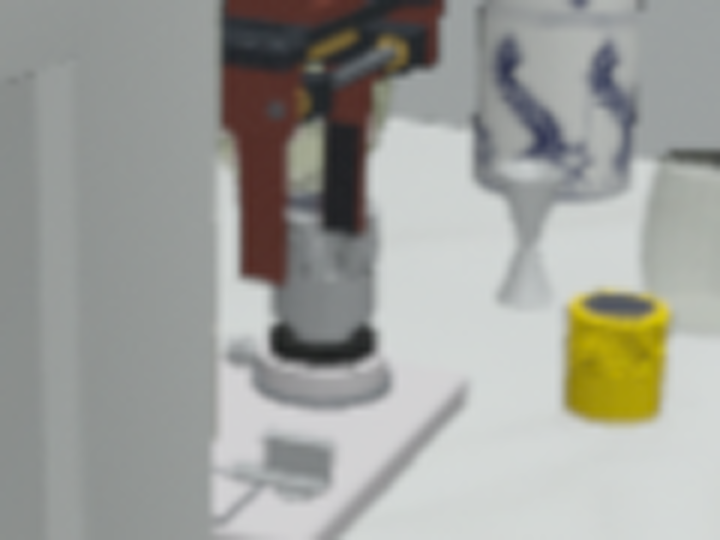

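```bash
python3 -c "
from h import *
t=r.camera('top');s=r.camera('side')
crop('top',t,200,90,340,225,5,'t6');crop('side',s,180,0,380,180,4,'s6')"
```

```text
(no output)
```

View pics/s6.png

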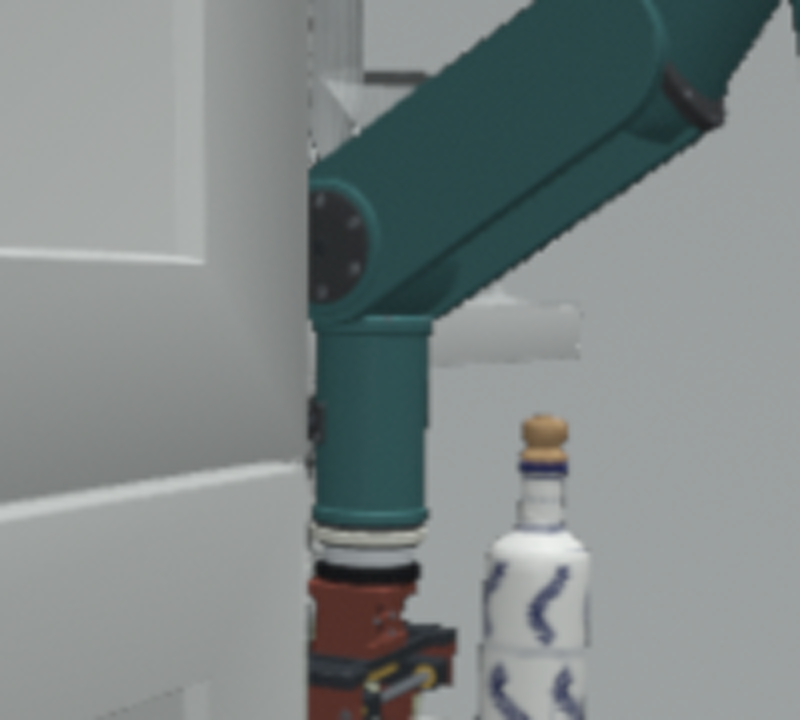

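View pics/t6.png

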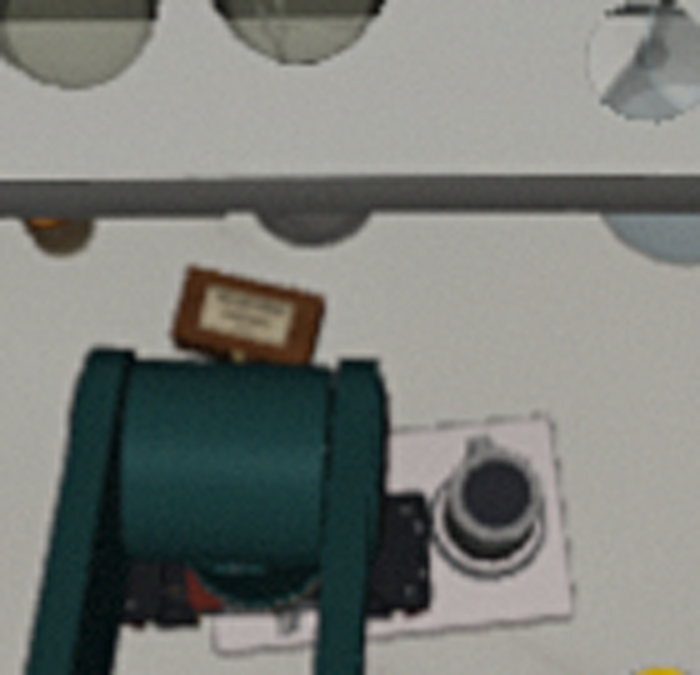

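```bash
python3 -c "
from h import *
p,d=ray('side',180+322/4,240/4)
for y in(.05,.09,.12,.14):
  print(p+d*(y-p[1])/d[1])
for v,zz in((355/5+90,(.45,.5,.55)),(178/5+90,(.49,.5,.51)),(214/5+90,(.44,.45,.46))):
  for z in zz: print(v,onz('top',260,v,z))
  for z in zz: print(v,onz('top',298,v,z))
print(proj('side',onz('top',540,126,.5)),proj('side',onz('top',540,133,.45)))
"
```

```text
[0.5205897  0.05       0.53331241]
[0.49751354 0.09       0.53188672]
[0.48020642 0.12       0.53081745]
[0.46866833 0.14       0.53010461]
161.0 [0.55263416 0.01530488 0.45      ]
161.0 [0.5398157  0.01329021 0.5       ]
161.0 [0.52699725 0.01127555 0.55      ]
161.0 [ 0.55192244 -0.07213591  0.45      ]
161.0 [ 0.53914468 -0.06915064  0.5       ]
161.0 [ 0.52636692 -0.06616538  0.55      ]
125.6 [0.62340698 0.01357831 0.49      ]
125.6 [0.61987223 0.01317675 0.5       ]
125.6 [0.61633747 0.01277519 0.51      ]
125.6 [ 0.62267029 -0.07104489  0.49      ]
125.6 [ 0.61914436 -0.07043229  0.5       ]
125.6 [ 0.61561843 -0.06981969  0.51      ]
132.8 [0.62339755 0.01560815 0.44      ]
132.8 [0.62006273 0.01520635 0.45      ]
132.8 [0.61672792 0.01480454 0.46      ]
132.8 [ 0.62262941 -0.0738189   0.44      ]
132.8 [ 0.61930328 -0.07320957  0.45      ]
132.8 [ 0.61597715 -0.07260023  0.46      ]
[319.4796318   74.94899657] [321.74202331  86.98475031]
```

Call:
jog_arm([
  [[2.72,-1.07,0,0,0,0,1],[2.72,-1.07,0,0,0,0,1],[2.72,-1.07,0,0,0,0,1],[2.72,-1.07,0,0,0,0,1],[2.72,-1.07,0,0,0,0,1],[0,0,0,0,0,0,1],[0,0,0,0,0,0,1]],
])

```text
time_s: 8.0
eef_pos: [0.5454, -0.0909, 0.2273]
orientation: [0.001, 0.72, -0.694, -0.001]
wrist_force: [-0.3, 0.2, -1.3]
width: 0.088
```

```bash
python3 -c "
from h import *
go(.5463,-.091,.166,-1.5325)
t=r.camera('top');s=r.camera('side')
crop('top',t,225,90,345,225,5,'t7');crop('side',s,220,100,340,250,4,'s7')"
```

```text
t 8.0 pos [ 0.5454 -0.0909  0.2273] phi -1.5337 zax [-0.0027  0.0012 -1.    ] F [-0.33  0.2  -1.27] M [-0.002  0.     0.023] w 0.088 q [-0.29   0.374  1.698  0.     1.072  1.243]
shift cm [ 0.02 -0.1   6.12] rot deg [ 0.15  0.08 -0.07]
```

View pics/s7.png

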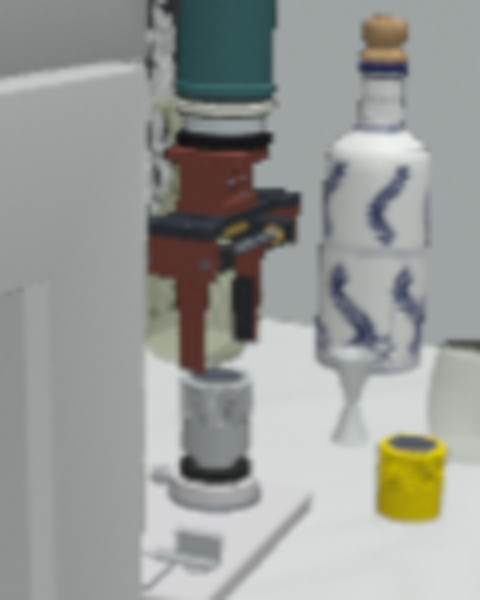

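View pics/t7.png

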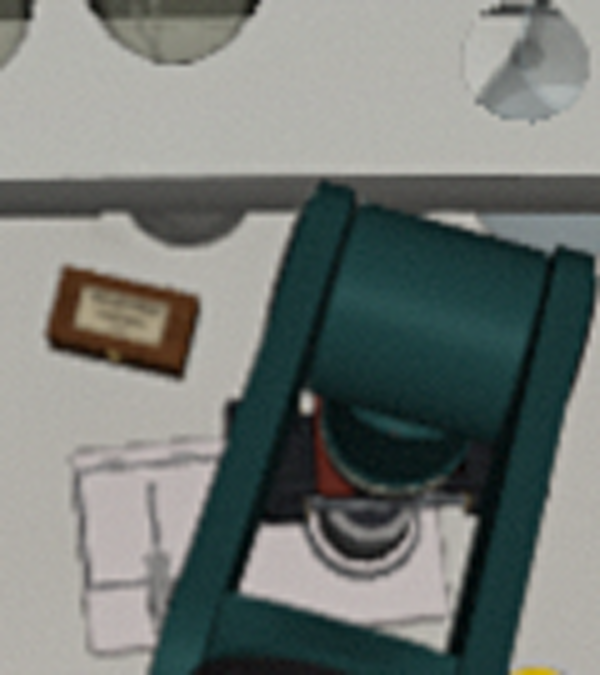

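Call:
jog_arm([
  [[0,-0.1,1.5,0,0,0,1],[0,0,1.5,0,0,0,1],[0,0,1.5,0,0,0,1],[0,0,1.5,0,0,0,1],[0,0,0,0,0,0,1],[0,0,0,0,0,0,1]],
])

```text
time_s: 8.7
eef_pos: [0.5466, -0.0898, 0.1686]
orientation: [0.0, 0.721, -0.693, -0.001]
wrist_force: [0.5, -0.6, -0.7]
width: 0.0876
```

Call:
jog_arm([
  [[0,0,0,0,0,0,0.5],[0,0,0,0,0,0,0.5],[0,0,0,0,0,0,0.5],[0,0,0,0,0,0,0.5],[0,0,0,0,0,0,0.5]],
])

```text
time_s: 9.2
eef_pos: [0.5474, -0.0908, 0.169]
orientation: [-0.0, 0.721, -0.693, 0.0]
wrist_force: [0.3, 0.3, 2.1]
width: 0.0584
```

```bash
python3 -c "
from h import *
go(.5463,-.091,.166,-1.5325)
t=r.camera('top');s=r.camera('side')
crop('top',t,225,90,345,225,5,'t8');crop('side',s,220,100,340,250,4,'s8')"
```

```text
t 9.2 pos [ 0.5474 -0.0908  0.169 ] phi -1.5324 zax [ 6.e-04 -1.e-04 -1.e+00] F [0.27 0.28 2.07] M [ 0.082 -0.016  0.064] w 0.0584 q [-0.289  0.451  1.75   0.     0.94   1.243]
shift cm [0.01 0.11 0.3 ] rot deg [-0.04 -0.    0.01]
```

View pics/s8.png

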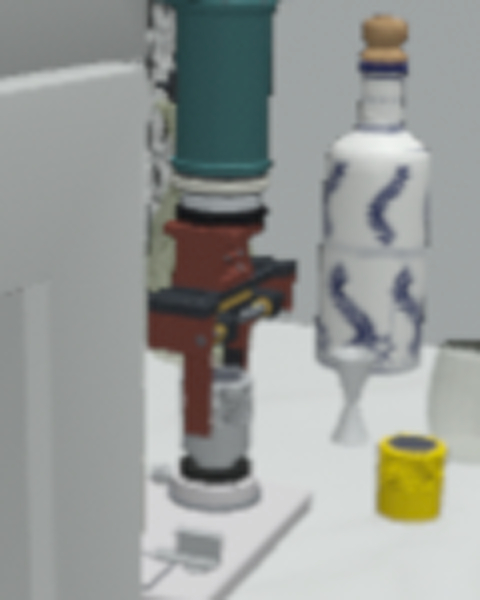

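View pics/t8.png

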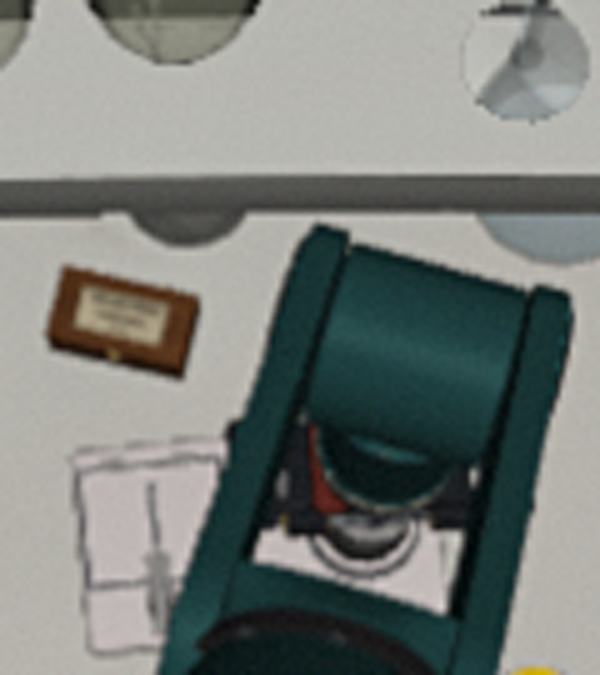

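Call:
jog_arm([
  [[0,0,0,0,0,0,0],[0,0,0,0,0,0,0],[0,0,0.1,0,0,0,0],[0,0,0.1,0,0,0,0],[0,0,0,0,0,0,0],[0,0,0,0,0,0,0]],
])

```text
time_s: 9.9
eef_pos: [0.5479, -0.0908, 0.1686]
orientation: [-0.001, 0.721, -0.693, 0.001]
wrist_force: [-3.3, 1.5, 19.4]
width: 0.0583
```

```bash
python3 -c "
from h import *
go(.5463,-.091,.166,-1.5325)"
```

```text
t 9.9 pos [ 0.5479 -0.0908  0.1686] phi -1.5323 zax [ 2.2e-03 -3.0e-04 -1.0e+00] F [-3.32  1.53 19.36] M [0.323 0.633 0.006] w 0.0583 q [-0.289  0.451  1.751  0.     0.937  1.243]
shift cm [0.02 0.16 0.26] rot deg [-0.13 -0.02  0.01]
```

Call:
jog_arm([
  [[0,0,-0.13,0,0,-3,0],[0,0,0,0,0,-3,0],[0,0,0,0,0,-3,0],[0,0,0,0,0,-3,0],[0,0,0,0,0,-3,0],[0,0,0,0,0,0,0]],
])

```text
time_s: 10.5
eef_pos: [0.5479, -0.0909, 0.1688]
orientation: [-0.0, 0.805, -0.593, 0.001]
wrist_force: [-1.0, 0.9, 7.2]
width: 0.0583
```

```bash
python3 -c "
from h import *
go(.5463,-.091,.166,-1.5325)"
```

```text
t 10.5 pos [ 0.5479 -0.0909  0.1688] phi -1.2689 zax [ 1.8e-03 -4.0e-04 -1.0e+00] F [-0.96  0.86  7.15] M [0.005 0.084 0.062] w 0.0583 q [-0.289  0.451  1.75   0.     0.938  0.98 ]
shift cm [-0.04  0.15  0.28] rot deg [-0.1  -0.04 15.1 ]
```

Call:
jog_arm([
  [[0,0,0,0,0,-3,0],[0,0,0,0,0,-3,0],[0,0,0,0,0,0,0]],
])

```text
time_s: 10.8
eef_pos: [0.548, -0.091, 0.1688]
orientation: [-0.0, 0.835, -0.55, 0.001]
wrist_force: [0.3, 0.2, 8.1]
width: 0.0586
```

Call:
jog_arm([
  [[0,0,0,0,0,-3,0],[0,0,0,0,0,-3,0],[0,0,0,0,0,0,0]],
])

```text
time_s: 11.1
eef_pos: [0.548, -0.0909, 0.1688]
orientation: [-0.0, 0.863, -0.505, 0.001]
wrist_force: [0.6, -0.2, 8.5]
width: 0.0582
```

Call:
jog_arm([
  [[0,0,0,0,0,-3,0],[0,0,0,0,0,-3,0],[0,0,0,0,0,0,0]],
])

```text
time_s: 11.4
eef_pos: [0.5479, -0.0908, 0.1688]
orientation: [-0.0, 0.888, -0.459, 0.001]
wrist_force: [-1.6, 1.4, 7.6]
width: 0.0583
```

Call:
jog_arm([
  [[0,0,0,0,0,-3,0],[0,0,0,0,0,-3,0],[0,0,0,0,0,0,0]],
])

```text
time_s: 11.7
eef_pos: [0.5479, -0.0908, 0.1688]
orientation: [-0.0, 0.911, -0.412, 0.001]
wrist_force: [-0.2, 1.3, 8.4]
width: 0.0584
```

Call:
jog_arm([
  [[0,0,0,0,0,-3,0],[0,0,0,0,0,-3,0],[0,0,0,0,0,0,0]],
])

```text
time_s: 12.0
eef_pos: [0.5474, -0.0908, 0.1682]
orientation: [-0.0, 0.931, -0.364, 0.0]
wrist_force: [-0.2, 0.1, 4.4]
width: 0.0585
```

Call:
jog_arm([
  [[0,0,0,0,0,-3,0],[0,0,0,0,0,-3,0],[0,0,0,0,0,0,0]],
])

```text
time_s: 12.3
eef_pos: [0.5467, -0.0906, 0.1674]
orientation: [-0.0, 0.949, -0.316, -0.001]
wrist_force: [0.5, -0.1, -2.5]
width: 0.0584
```

```bash
python3 -c "
from h import *
go(.5463,-.091,.166,-1.5325)
s=r.camera('side');crop('side',s,240,160,300,235,8,'s9')"
```

```text
t 12.3 pos [ 0.5467 -0.0906  0.1674] phi -0.6431 zax [-1.1e-03  4.0e-04 -1.0e+00] F [ 0.54 -0.06 -2.54] M [ 0.027 -0.155  0.003] w 0.0584 q [-0.289  0.453  1.752  0.     0.938  0.354]
shift cm [-0.01  0.06  0.14] rot deg [5.000e-02 5.000e-02 5.096e+01]
```

View pics/s9.png

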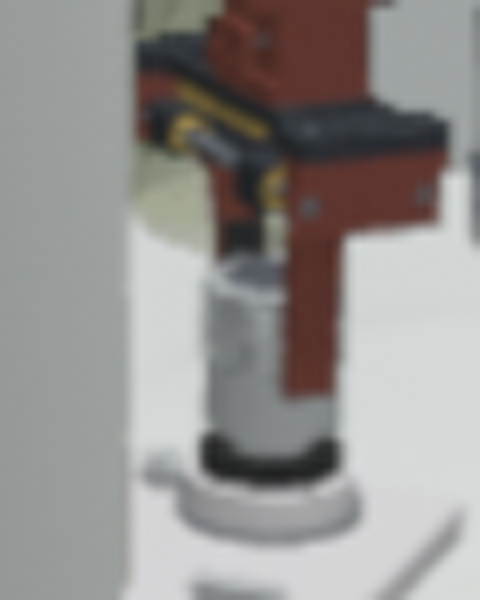

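Call:
jog_arm([
  [[0,0,0.15,0,0,0,0],[0,0,0.15,0,0,0,0],[0,0,0.15,0,0,0,0],[0,0,0,0,0,0,0],[0,0,0,0,0,0,0]],
])

```text
time_s: 12.85
eef_pos: [0.547, -0.0906, 0.1633]
orientation: [-0.0, 0.949, -0.316, -0.0]
wrist_force: [0.5, 0.1, -2.2]
width: 0.0582
```

```bash
python3 -c "
from h import *
go(.5463,-.091,.1468,-.6431)"
```

```text
t 12.85 pos [ 0.547  -0.0906  0.1633] phi -0.6424 zax [-5.e-04  3.e-04 -1.e+00] F [ 0.47  0.13 -2.24] M [ 0.071 -0.11  -0.005] w 0.0582 q [-0.289  0.459  1.755  0.     0.928  0.353]
shift cm [-0.03  0.07  1.65] rot deg [0.   0.03 0.04]
```

Call:
jog_arm([
  [[0,0,0.2,0,0,0,0],[0,0,0.2,0,0,0,0],[0,0,0.2,0,0,0,0],[0,0,0.2,0,0,0,0],[0,0,0.2,0,0,0,0],[0,0,0.2,0,0,0,0],[0,0,0,0,0,0,0],[0,0,0,0,0,0,0]],
])

```text
time_s: 13.65
eef_pos: [0.5472, -0.0906, 0.1515]
orientation: [-0.0, 0.949, -0.316, -0.0]
wrist_force: [0.2, 3.7, 4.3]
width: 0.0584
```

```bash
python3 -c "
from h import *
go(.5463,-.091,.1468,-.6431)"
```

```text
t 13.65 pos [ 0.5472 -0.0906  0.1515] phi -0.6422 zax [-0.e+00  3.e-04 -1.e+00] F [0.2  3.71 4.35] M [0.457 0.006 0.02 ] w 0.0584 q [-0.289  0.476  1.764  0.     0.902  0.353]
shift cm [-0.04  0.09  0.47] rot deg [-0.01  0.01  0.05]
```

Call:
jog_arm([
  [[0,0,0.2,0,0,0,0],[0,0,0.15,0,0,0,0],[0,0,0,0,0,0,0],[0,0,0,0,0,0,0]],
])

```text
time_s: 14.05
eef_pos: [0.5472, -0.0906, 0.1481]
orientation: [-0.0, 0.949, -0.316, -0.0]
wrist_force: [-2.1, 4.1, 5.4]
width: 0.0579
```

```bash
python3 -c "
from h import *
go(.5463,-.091,.1468,-.6431)"
```

```text
t 14.05 pos [ 0.5472 -0.0906  0.1481] phi -0.6422 zax [ 1.e-04  3.e-04 -1.e+00] F [-2.1   4.07  5.45] M [0.468 0.158 0.024] w 0.0579 q [-0.289  0.48   1.767  0.     0.894  0.353]
shift cm [-0.04  0.08  0.13] rot deg [-0.02  0.01  0.05]
```

Call:
jog_arm([
  [[0,0,0.1,0,0,0,0],[0,0,0.08,0,0,0,0],[0,0,0,0,0,0,0],[0,0,0,0,0,0,0]],
])

```text
time_s: 14.45
eef_pos: [0.5472, -0.0905, 0.1472]
orientation: [-0.0, 0.949, -0.316, 0.0]
wrist_force: [-3.8, 3.5, 13.2]
width: 0.0586
```

Call:
jog_arm([
  [[0,0,0.05,0,0,0,0],[0,0,0.05,0,0,0,0],[0,0,0,0,0,0,0],[0,0,0,0,0,0,0]],
])

```text
time_s: 14.85
eef_pos: [0.5472, -0.0904, 0.1471]
orientation: [-0.0, 0.949, -0.316, 0.0]
wrist_force: [-6.0, 5.8, 22.8]
width: 0.0581
```

```bash
python3 -c "
from h import *
go(.5463,-.091,.1468,-.6431)
s=r.camera('side');crop('side',s,220,160,340,250,6,'s10')
t=r.camera('top');crop('top',t,150,120,410,250,3,'t10')
t0=cv2.imread('pics/top0.png');crop('top',t0,150,120,410,250,3,'t10b')"
```

```text
t 14.85 pos [ 0.5472 -0.0904  0.1471] phi -0.6421 zax [ 9.e-04  2.e-04 -1.e+00] F [-5.98  5.76 22.79] M [ 0.797  0.857 -0.   ] w 0.0581 q [-2.890e-01  4.820e-01  1.768e+00  1.000e-03  8.910e-01  3.530e-01]
shift cm [-0.04  0.1   0.03] rot deg [-0.04 -0.03  0.06]
```

View pics/s10.png

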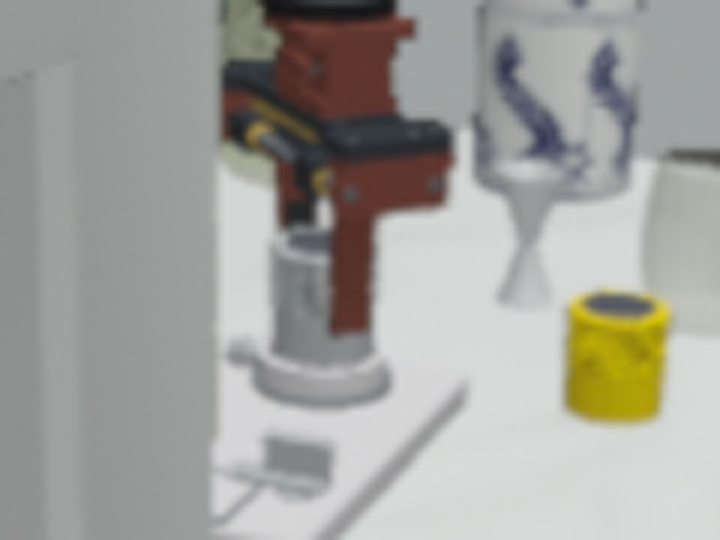

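View pics/t10.png

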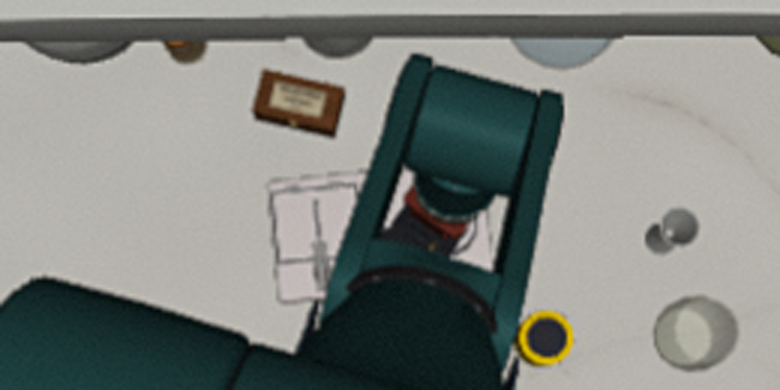

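Call:
jog_arm([
  [[0,0,0,0,0,0,0],[0,0,0,0,0,0,0],[0,0,0,0,0,0,0],[0,0,0,0,0,0,0],[0,0,0,0,0,0,0]],
])

```text
time_s: 15.45
eef_pos: [0.5472, -0.0904, 0.1471]
orientation: [-0.0, 0.949, -0.316, 0.0]
wrist_force: [-5.9, 6.1, 22.8]
width: 0.0583
```

```bash
python3 -c "
from h import *
t=r.camera('top');crop('top',t,235,170,285,225,12,'t11')"
```

```text
(no output)
```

View pics/t11.png

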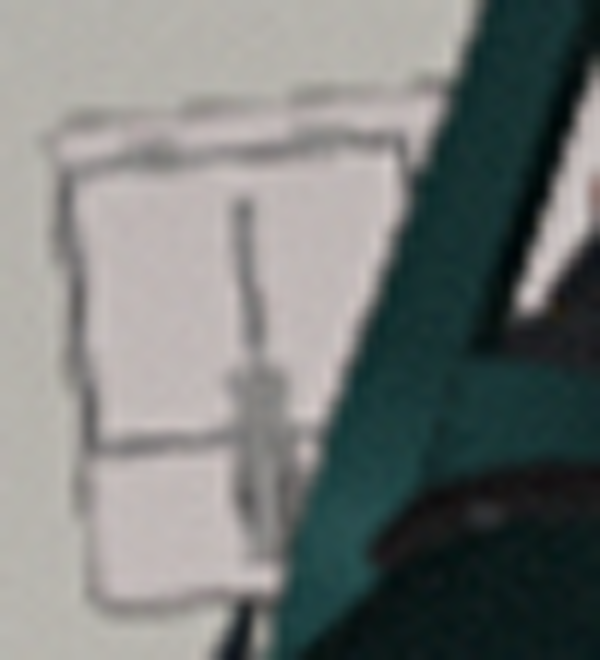

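The close-up shows the bar lying across the hatch's front edge, long end at about (258,380). It runs parallel to the lid's sides, so the hatch is secured.

```bash
python3 -c "
from workcell import r
print(r.close_job())"
```

```text
the job is handed in; nothing more can be done
None
```

The water filter is ready: the hatch is secured and the collar is home and still held pressed down. I handed the job in at about 15.5 s.

- **Turnbutton:** I gripped the fin and turned it clockwise from about 0.42 rad until the end stop pushed back with about 0.5 N m. The last top picture shows the bar across the hatch's near edge, parallel to the lid's sides.
- **Collar:** I turned it counterclockwise with a light push of about 8 N. At about 45–51° the push-back vanished, and the collar then sank freely until it met the seal spring. I pressed it on to a hard stop, with a total drop of about 22 mm, as expected.
- **Final hold:** The height was steady at 0.1471 m with 22.8 N of push-back over the last 0.6 s, and the grip is still closed. The side picture shows the collar's rim on the drum with the black seal ring no longer visible.
- **Bystanders:** The jigger, the tumbler and the yellow look-alike appear unmoved in the last pictures. The wine stopper was outside or hidden in the later crops, so I did not check it again; the arm never went near it.
- **Disagreements:** The side camera put things about 1 pixel (2–3 mm) off from the top camera. About 8 N of sideways force remained on the wrist at the end.

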